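Shut the dry-goods bin and prove its catch

ROBOT

A 6-joint arm with a two-finger parallel gripper is mounted at the origin on a cart in front of the work surface, level with it; the furniture and walls round the work are solid. World frame = base frame: x ahead of the robot, y to its left, z up, the work surface at z = 0. Lengths are in m, angles in rad, forces in N, time in s.
With the tool pointing down it reaches from about 0.35 to 0.725 m from the base axis. Payload 4.3 kg.
Tool frame: the origin (TCP) lies between the finger pads; the fingertips stand 11 mm ahead of it and the grasp point (between the pads) lies 8 mm behind it; z points along the fingers, y is the line along which they close (so a half turn about z gives the same grasp; the last joint's range is limited). The gripper opens to 85 mm and grips with 20 to 120 N. Pads are 22 mm wide; open, the fingers measure 114 mm over their backs; the gripper's body (76 mm by 85 mm) begins 54 mm behind the grasp point. The pads swing forward as they close: fully open they stand 13 mm farther back than shut.
Start: joints at [1.041, 0.377, 0.081, 1.274, 0, 1.46], TCP at [0.234, 0.525, 0.242] pointing down, gripper open.
Joint ranges: [-2.72, 2.72], [-0.84, 1.66], [-1.02, 1.22], [-1.77, 2.12], [-1.37, 1.28], [-3.14, 3.14]. Speed limits (rad/s): [2.57, 2.57, 3.14, 3.14, 3.14, 3.14].

INTERFACE

Orientations are given as a rotation vector (axis times angle).
In Python, from workcell import env gives the robot as it stands.
- The arm moves only by the tool creep_tool, called after ">>>" by a JSON object that holds its "method" and its "body", one argument or row to a line. Schema: {"type":"object","properties":{"moves":{"type":"array","items":{"type":"object","properties":{"rx":{"type":"number"},"ry":{"type":"number"},"rz":{"type":"number"},"x":{"type":"number"},"y":{"type":"number"},"z":{"type":"number"},"jaw":{"type":"number"}},"additionalProperties":false,"required":["jaw"]},"minItems":1,"maxItems":20},"only":{"type":"string"},"quiet":{"type":"boolean"},"lines":{"type":"string"}},"required":["moves"],"additionalProperties":false}. moves is a list of rows, 1 to 20 of them, each an object with the fields rx, ry, rz (a rotation vector in shares of 4 rad (1.0 is 4 rad)), x, y, z (the shift in shares of the most that a row can go, 1 being 50 mm), jaw (the opening from 0.0 (shut) to 1.0 (fully open)); a field left out counts as zero (the opening has to be given); each row shifts and turns the commanded pose from where the row before left it, along the tool's axes as they then stand; what a row does not reach is not made up. A row lasts 1/10 s, in which the tool goes at most 0.05 m and 0.15 rad, less where a joint would pass 70% of its speed; a pose out of reach is approached as far as the arm can. The fingers move at their own pace and stop on an object; the grip force is fixed at half the most. Time passes only in rows, so rows that do not move let the fingers close. The tool returns the time, the measured TCP pose, the force, the opening and the grip force at its end. only (a regular expression) keeps the lines of the reply that match it, lines (a string "A,B") keeps lines A to B, and quiet returns only ok. Input that does not fit is refused with a message, and nothing moves.
- env.sense(): the state, without advancing time (a new reading comes with each control period).
- env.snapshot(name): name is "scene" or "top"; returns a dict with "pixels" (384x512x3 uint8, red, green, blue), "fx", "fy", "cx", "cy" (pixels), "k1" (the pictures are not rectified: a ray, as slopes to the right and down, at radius r is drawn at 1 + k1 r^2 times it, then the intrinsics apply), "R" (3x3) and "t" (3): a world point X has camera coordinates R X + t. Camera axes: x right, y down, z forward; pixel columns grow to the right and rows downward; lengths in m; the calibration is good to about 2 mm. A picture is of the moment at which its call begins. There is no depth.
- env.close_job(): hands the job in; it is judged then, once.
Trained networks look in a picture, given as the dict that the camera call returned (one of the last four; its "shot" number tells which), for a name from the list of things; names that differ only in an ending like _2 or _b are one class to them, and where a whole thing is asked for, a point or a joint stands for the part that bears it (a point fixed in the world has none). Each returns a list of dicts, best first, with "conf" (0 to 1); they miss things now and then, are a little off and sometimes report something else, mostly with a low value. They report only what shows in the picture. A call takes as long as a camera call.
- env.look_for(thing, picture): "extent" ([left, top, right, bottom] as shares, 0 to 1, of the picture: columns of its width, rows of its height, round what is visible of it).
- env.silhouettes(thing, picture): "region" (384x512 bool, what is visible of it) and "extent" ([left, top, right, bottom] as shares, 0 to 1, of the picture: columns of its width, rows of its height, round what is visible of it).
- env.mark_of(thing, picture): "position" ([column, row] as shares, 0 to 1, of the picture: columns of its width, rows of its height: a listed point, or the origin of a listed thing).
The state is a dict: "time_s": time; "joints": joint angles; "joint_velocities": joint speeds; "joint_efforts": joint torques, N m; "ee_pos": TCP position; "tool_rot": TCP orientation; "wrist_force": force on the tool from outside, world axes, zero at the start; "ft_torque": the same for the moment, N m; "finger_gap": opening from 0.0 (shut) to 1.0 (fully open); "grip_force": force on a finger pad.
Only numpy, scipy, OpenCV 4.12 (cv2) and the standard library are available. Lean on these libraries where they do the work, as an engineer would, in place of code of your own. Each camera call takes 0.05 s, during which the arm holds its last target. There are 200 camera calls.

TASK

The slant-lidded dry-goods bin stands open. Swing its lid down by the bar handle and press it home until the spring catch snaps over the lid's striker; then take the handle with the gripper square to the sloping lid and prove the catch with a firm tug, as if to open it; if the lid gives, press it home harder and tug again. Let go with the lid shut and caught, and do not knock over or shove aside the green-lidded tub, the spice jar or the teaspoon beside the bin.

Things in the scene. Friction and masses are not known exactly. Their poses are not given: they have to be found in the camera images.
- bin: Sage-green painted steel bin, 195 deep (x) x 270 wide (y) x 195 mm high, fixed to the worktop. Origin at the centre of its underside, z up, y along its width; its low front (112 mm high) faces -x, towards the robot, turned up to 0.2 rad either way. Its mouth slopes at 0.471 rad (27 deg) up from the front wall to the hinge.
- bin_lid (a joint): Angle of the wooden lid (190 mm from hinge to front edge, 274 mm wide, 9 mm thick, 0.2 kg) in rad: 0 shut, growing as the front edge rises, level at 0.471; it starts at 0.25 to 0.6. The hinge is stiff: the lid stays where it is left, and 2.5 to 4 N on the handle, square to the lid, raises it when it is not caught. Caught, it reads 0 to 0.011; only below 0.015 is it caught.
- lid_hinge (a point): Point on the lid's hinge axis, at its middle, 65 mm behind the bin's origin and 195 mm up. The axis runs along the bin's y. Axes as the lid's: -x from the hinge down the lid to its front edge, y along the hinge, z the lid's outward normal (27 deg from vertical, leaning to the robot, when shut).
- lid_handle: Dark steel bar handle: a square bar 12 x 12 x 120 mm along the lid's y, on posts 48 mm either side of its middle. Origin at the bar's middle, 140 mm from the hinge along the lid's -x and 36 mm along its z: 27 mm over the lid's upper face, 21 mm of gap beneath. Axes as the lid's. Pinch it between the posts, across its x, fingers square to the lid.
- lid_striker: Steel loop under the lid, near its front edge; origin at the middle of its bar (6 mm thick, 32 mm long, along the lid's y), 148 mm from the hinge, 20 mm under the lid's lower face. It meets the catch at a lid angle of 0.08 to 0.11. To pass it takes 8 to 17 N on the handle or on the lid beside it, differently in each bin; pressed less, the lid stays ajar at 0.02 to 0.11.
- catch_bolt: Brass sprung bolt, 20 mm wide, behind the middle of the bin's front wall, sliding parallel to the shut lid; origin at the lower edge of its nose. The striker pushes it aside, then it snaps out over the striker. A tug on a caught lid lifts it 1.5 mm, then it stops dead against the bolt, which holds 25 N and more; about 15 N on the handle is a firm tug.
- green_tub_b: Loose food tub with a green screw lid, 55 mm across, 99 mm high, to the left of the bin; origin at the centre of its underside.
- spice_jar_a: Loose glass spice jar with a green cap, 46 mm across, 106 mm high, to the right of the bin; origin at the centre of its underside.
- teaspoon: Loose steel teaspoon, 137 mm long, lying on the worktop in front of the bin, along its front; origin at its middle.

How it is judged:
On the way, in this order (a step that is already met when the one before it is completed fails the run):
1. the lid is pressed home and caught (below 0.015 rad) (value of joint bin_lid below 0.015 rad), for 0.15 s.
2. the caught lid is tugged by its handle with the gripper about square to it (leaning over 0.33 rad): the striker pulls on the bolt with over 3 N and the lid stays below 0.02 rad (contact force between lid_striker and catch_bolt above 3 N and value of joint bin_lid below 0.02 rad and contact force between the fingers and lid_handle above 1 N and (angle between the grasp point's own z axis and vertical between 0.33 and 0.9 rad or angle between the grasp point's own z axis and vertical between 2.24 and 2.81 rad)), for 0.15 s.
At the end, for the whole second after the job is handed in: The lid is shut, caught (below 0.015 rad) and at rest, and the tub, the spice jar and the teaspoon are within 30 mm of where they stood (value of joint bin_lid below 0.015 rad and velocity of joint bin_lid below 0.05 rad/s and distance of each of green_tub_b, spice_jar_a, teaspoon from where it was at the start of the episode below 0.03 m); the robot touches nothing.
It fails at once if the tub or the spice jar is knocked over (angle between any of green_tub_b, spice_jar_a's own z axis and vertical above 0.5 rad).
It also fails if it takes over 54 s, if anything falls off the work surface, if the arm or the gripper's body presses on something with over 40 N, if the wrist force passes 120 N, or if a joint passes its speed limit or range.

## Working session

There is one attempt and no reset: what is moved stays moved. The work goes in short steps, Python scripts to look and compute and a tool call to move; the robot and the scene stay as the last step left them, time stands still between calls to the robot, and variables do not carry over. Pictures are saved under pics/ and viewed, at most 10 in all, crops included, and the job is handed in when it is done.

```bash
mkdir -p pics; ls; cat > h.py <<'E'
import numpy as np,cv2
from scipy.spatial.transform import Rotation as Ro
from scipy.optimize import least_squares
from workcell import env
def proj(p,X):
    c=np.asarray(X)@np.array(p["R"]).T+np.array(p["t"]);s=c[...,:2]/c[...,2:]
    s=s*(1+p["k1"]*(s**2).sum(-1,keepdims=True))
    return s*[p["fx"],p["fy"]]+[p["cx"],p["cy"]]
def tri(ps,uvs):
    return least_squares(lambda X:np.concatenate([proj(p,X)-u for p,u in zip(ps,uvs)]),[.5,0,.1])
def save(p,n): cv2.imwrite("pics/"+n,p["pixels"][...,::-1])
E
python3 - <<'E'
from h import *
ps=[env.snapshot(n) for n in("scene","top")]
for p,n in zip(ps,("scene","top")): save(p,n+"0.png")
for t in["bin","bin_lid","lid_hinge","lid_handle","lid_striker","catch_bolt","green_tub_b","spice_jar_a","teaspoon"]:
    uv=[]
    for p in ps:
        m=env.mark_of(t,p)[:2]
        print(t,[(round(a["conf"],2),np.round(np.array(a["position"])*[512,384],1)) for a in m])
        if m: uv.append(np.array(m[0]["position"])*[512,384])
    if len(uv)==2:
        r=tri(ps,uv);print("   ",np.round(r.x,4),round(r.cost,2))
E
```

```text
pics
bin [(0.58, array([239.8, 203.5]))]
bin []Traceback (most recent call last):
  File "<stdin>", line 7, in <module>
ValueError: it knows: bin, catch_bolt, green_tub, lid_handle, lid_hinge, lid_striker, spice_jar, teaspoon
```

```bash
python3 - <<'E'
from h import *
ps=[env.snapshot(n) for n in("scene","top")]
for t in["bin","lid_hinge","lid_handle","lid_striker","catch_bolt","green_tub","spice_jar","teaspoon"]:
    uv=[]
    for p in ps:
        m=env.mark_of(t,p)[:2]
        print(t,[(round(a["conf"],2),np.round(np.array(a["position"])*[512,384],1)) for a in m])
        if m: uv.append(np.array(m[0]["position"])*[512,384])
    if len(uv)==2:
        r=tri(ps,uv);print("   ",np.round(r.x,4),round(r.cost,2))
s=env.sense();print(s["ee_pos"],s["tool_rot"],s["time_s"],s["wrist_force"])
E
```

```text
bin [(0.94, array([242.4, 203.2]))]
bin []
lid_hinge [(0.94, array([244.7, 118.7]))]
lid_hinge [(0.67, array([242.9, 144.5]))]
    [ 0.6172 -0.0101  0.2046] 0.04
lid_handle [(0.74, array([225.9, 168. ]))]
lid_handle [(0.83, array([244. , 198.8])), (0.62, array([176.6, 193.8]))]
    [ 0.4838 -0.0289  0.2021] 0.09
lid_striker [(0.27, array([223.8, 165.1]))]
lid_striker []
catch_bolt []
catch_bolt []
green_tub [(0.78, array([165.5, 186.9])), (0.72, array([222.2, 167.3]))]
green_tub [(0.97, array([176., 193.]))]
    [0.5225 0.1672 0.0014] 6.37
spice_jar [(0.81, array([317.9, 238.4]))]
spice_jar [(0.56, array([315.1, 204.3])), (0.45, array([230.4, 239.2]))]
    [ 0.5367 -0.2195 -0.017 ] 0.4
teaspoon [(0.86, array([202.3, 246.6]))]
teaspoon [(0.54, array([229.5, 236.9]))]
    [ 0.4126  0.0078 -0.0008] 0.24
[0.23436106 0.52509587 0.24230635] [6.54611331e-01 3.07263481e+00 8.40758414e-05] 1.1 [-0.89386957  0.32045458 -0.57144635]
```

View pics/scene0.png

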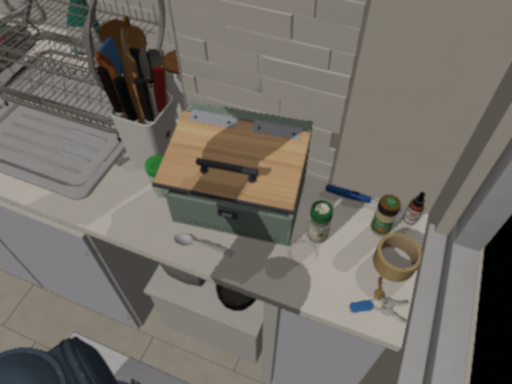

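View pics/top0.png

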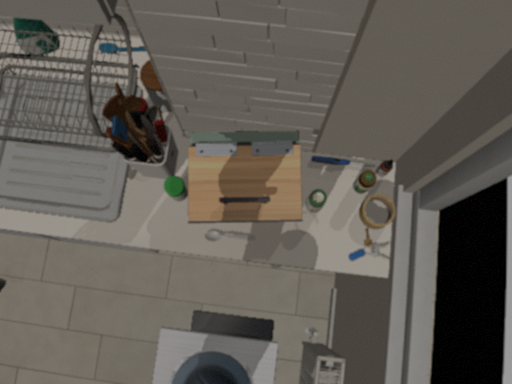

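```bash
cat >> h.py <<'E'
def frames(q):
    x,y,w,a=q
    Rb=Ro.from_euler('z',w); O=np.array([x,y,0]); H=O+Rb.apply([.065,0,.195])
    Rl=Rb*Ro.from_euler('y',-.471)*Ro.from_euler('y',a)   # shut lid: -x runs down; opening raises front
    return O,Rb,H,Rl
E
python3 - <<'E'
from h import *
ps=[env.snapshot(n) for n in("scene","top")]
# check sign: lid -x dir when shut must go down
print("shut -x",Ro.from_euler('y',-.471).apply([-1,0,0]))
D=[]
for p in ps:
    d={}
    for t in("lid_hinge","lid_handle","bin"):
        m=env.mark_of(t,p)
        if m and m[0]["conf"]>.5: d[t]=np.array(m[0]["position"])*[512,384]
    for t in("lid_handle","bin_lid"):
        try:m=env.silhouettes(t,p)
        except Exception as e: print(e);continue
        if m:
            c=max(cv2.findContours(m[0]["region"].astype(np.uint8),0,1)[0],key=cv2.contourArea)[:,0]
            h=cv2.convexHull(c)[:,0].astype(float)
            print(t,round(m[0]["conf"],2),len(h),h.min(0),h.max(0),m[0]["region"].sum()); d[t+"_h"]=h
    D.append(d)
box=np.array([[i,j,k] for i in(-.190,0) for j in(-.137,.137) for k in(0,.009)])-[0,0,0]
bar=np.array([[i,j,k] for i in(-.146,-.134) for j in(-.06,.06) for k in(.030,.042)])
th=np.arange(0,2*np.pi,np.pi/8);U=np.c_[np.cos(th),np.sin(th)]
sup=lambda P:(P@U.T).max(0)
def res(q,bz=.0):
    O,Rb,H,Rl=frames(q);r=[]
    for p,d in zip(ps,D):
        for t,X in(("lid_hinge",H),("lid_handle",H+Rl.apply([-.14,0,.036])),("bin",O)):
            if t in d:r+=list(proj(p,X)-d[t])
        if "lid_handle_h" in d:r+=list(sup(proj(p,H+Rl.apply(bar)))-sup(d["lid_handle_h"]+0))
        if "bin_lid_h" in d:r+=list(.5*(sup(proj(p,H+Rl.apply(box)))-sup(d["bin_lid_h"])))
    return np.array(r)
for a0 in(.3,.55):
    s=least_squares(res,[.55,-.02,.1,a0],loss='soft_l1');print(np.round(s.x,4),s.cost,len(s.fun));
q=s.x;print(np.round(res(q),1))
O,Rb,H,Rl=frames(q);print("handle",H+Rl.apply([-.14,0,.036]),"hinge",H,"top of bar dir",Rl.apply([0,0,1]))
for i,(p,n) in enumerate(zip(ps,("scene","top"))):
    im=p["pixels"][...,::-1].copy()
    for X in(box,bar):cv2.polylines(im,[cv2.convexHull(np.int32(proj(p,H+Rl.apply(X)).round()))],True,(0,0,255),1)
    ps[i]["o"]=cv2.resize(im[100:260,130:350],None,fx=1.8,fy=1.8,interpolation=2)
cv2.imwrite("pics/fit.png",np.hstack([p["o"] for p in ps]))
E
```

```text
shut -x [-0.89111496  0.         -0.45377763]
lid_handle 0.59 19 [197. 159.] [258. 183.] 598
bin_lid 0.69 18 [152. 110.] [309. 214.] 11563
lid_handle 0.66 11 [219. 197.] [268. 203.] 228
bin_lid 0.68 16 [189. 143.] [301. 223.] 8773
[ 0.5582 -0.0203  0.1381  0.2779] 43.40202758216954 74
[ 0.5582 -0.0203  0.1381  0.2779] 43.40202758260037 74
[ 1.  -0.1  3.7  0.5  0.8 -3.2  0.4  0.1 -0.3 -1.6 -3.3 -1.6  1.6  3.2
  2.5  1.2  1.   0.4 -0.3 -1.5 -0.7 -0.3  1.2 -0.   0.3  0.6  0.8  0.4
  0.1 -0.2 -0.4  0.   1.2  1.6  1.3  1.3  2.1  1.8 -1.8 -0.6  0.9  0.9
  2.   2.5  2.7  2.3  0.5  1.7  1.8  1.4  0.1  0.3  0.5  0.  -0.7  0.8
  1.5  1.9  0.3  0.3  0.4  0.  -0.4 -0.1  0.2  0.3  0.7  1.2  1.5  1.4
  0.3  1.8  2.   1.7]
handle [ 0.47965513 -0.03125462  0.20345909] hinge [ 0.62258873 -0.01139432  0.195     ] top of bar dir [-0.19011321 -0.0264158   0.98140673]
```

View pics/fit.png

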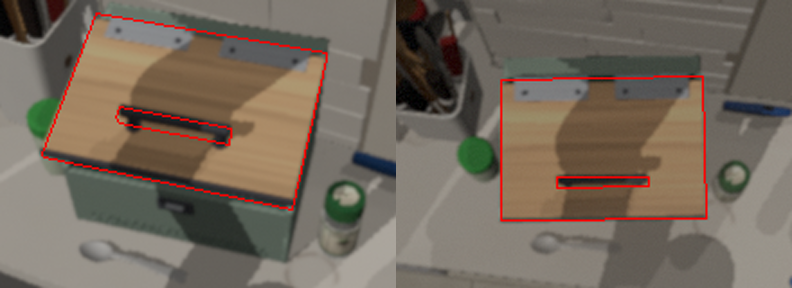

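```bash
cat >> h.py <<'E'
Q=[.5582,-.0203,.1381,.2779]
def bar(a): 
    O,Rb,H,Rl=frames(Q[:3]+[a]); return H+Rl.apply([-.14,0,.036])
def go(a_pos,lean,back,q=None):
    """deltas in tool axes to put the TCP 'back' behind the bar (at lid angle a_pos) along the tool z, tool leaning 'lean'"""
    global Q
    if q: Q=q
    l=Ro.from_euler('z',Q[2])*Ro.from_euler('y',-lean)
    y=l.apply([1,0,0]);z=-l.apply([0,0,1]);Rt=Ro.from_matrix(np.c_[np.cross(y,z),y,z])
    T=bar(a_pos)-back*z;s=env.sense();Rc=Ro.from_rotvec(s["tool_rot"])
    print("t",s["time_s"],"pos",np.round(s["ee_pos"],4),"target",np.round(T,4),"F",np.round(s["wrist_force"],1),"gap",s["finger_gap"],"grip",s["grip_force"])
    print("d now axes",np.round(Rc.inv().apply(T-s["ee_pos"]),4),"turn",np.round((Rc.inv()*Rt).as_rotvec(),3),"d target axes",np.round(Rt.inv().apply(T-s["ee_pos"]),4))
E
python3 -c "
from h import *
go(.278,.193,.08)"
```

```text
t 1.7 pos [0.2343 0.5251 0.2423] target [ 0.4645 -0.0333  0.282 ] F [-0.  -0.2 -0.4] gap 0.9983395295637827 grip 0.0
d now axes [-0.4377 -0.4162 -0.0397] turn [-0.176 -0.098  1.01 ] d target axes [-0.5848  0.1558 -0.01  ]
```

The manual's scale: shifts go in shares of 50 mm and turns go in shares of 4 rad. Converting my numbers, -0.032 m is -0.64, -0.03 m is -0.6.

>>> {"method": "creep_tool", "body": {
  "moves": [
    {"z": -0.6, "jaw": 0},
    {"x": -0.64, "y": -0.6, "jaw": 0},
    {"x": -0.64, "y": -0.6, "jaw": 0},
    {"x": -0.64, "y": -0.6, "jaw": 0},
    {"x": -0.64, "y": -0.6, "jaw": 0},
    {"x": -0.64, "y": -0.6, "jaw": 0},
    {"x": -0.64, "y": -0.6, "jaw": 0},
    {"x": -0.64, "y": -0.6, "jaw": 0},
    {"x": -0.64, "y": -0.6, "jaw": 0},
    {"x": -0.64, "y": -0.6, "jaw": 0},
    {"x": -0.64, "y": -0.6, "jaw": 0},
    {"x": -0.64, "y": -0.6, "jaw": 0},
    {"x": -0.64, "y": -0.6, "jaw": 0},
    {"x": -0.64, "y": -0.6, "jaw": 0},
    {"jaw": 0}
  ]
}}

```text
time_s: 3.2
ee_pos: [0.4573, -0.0049, 0.2722]
tool_rot: [0.665, 3.069, -0.002]
wrist_force: [-0.6, 0.3, 0.1]
finger_gap: -0.001
grip_force: 0.0
```

```bash
python3 -c "
from h import *
go(.278,.193,.08);print(env.sense()['joints'])"
```

```text
t 3.2 pos [ 0.4573 -0.0049  0.2722] target [ 0.4645 -0.0333  0.282 ] F [-0.6  0.3  0.1] gap -0.0012151697600930654 grip 0.0
d now axes [-0.0183 -0.0229 -0.0097] turn [-0.176 -0.095  1.003] d target axes [-0.0291  0.005  -0.009 ]
[-0.14856236  0.12923806 -0.16957136  1.27017938 -0.00155687  0.27796679]
```

To row units: -0.023 m is -0.46, -0.018 m is -0.36, 0.125 rad / 4 = 0.0313.

>>> {"method": "creep_tool", "body": {
  "moves": [
    {"x": -0.36, "y": -0.46, "z": -0.2, "jaw": 0},
    {"rx": -0.0055, "ry": -0.003, "rz": 0.0313, "jaw": 0},
    {"rx": -0.0055, "ry": -0.003, "rz": 0.0313, "jaw": 0},
    {"rx": -0.0055, "ry": -0.003, "rz": 0.0313, "jaw": 0},
    {"rx": -0.0055, "ry": -0.003, "rz": 0.0313, "jaw": 0},
    {"rx": -0.0055, "ry": -0.003, "rz": 0.0313, "jaw": 0},
    {"rx": -0.0055, "ry": -0.003, "rz": 0.0313, "jaw": 0},
    {"rx": -0.0055, "ry": -0.003, "rz": 0.0313, "jaw": 0},
    {"rx": -0.0055, "ry": -0.003, "rz": 0.0313, "jaw": 0},
    {"jaw": 0}
  ]
}}

```text
time_s: 4.2
ee_pos: [0.4615, -0.0281, 0.2824]
tool_rot: [1.963, 2.28, 0.221]
wrist_force: [0.0, -0.1, -0.4]
finger_gap: 0.001
grip_force: 0.0
```

```bash
python3 -c "
from h import *
go(.278,.193,.02)"
```

```text
t 4.2 pos [ 0.4615 -0.0281  0.2824] target [ 0.4758 -0.0317  0.2231] F [ 0.  -0.1 -0.4] gap 0.0014077186064428951 grip 0.0
d now axes [-0.0058  0.002   0.0608] turn [-0.    -0.003  0.011] d target axes [-0.0056  0.0021  0.0608]
```

To row units: 0.03 m is 0.6, 0.025 m is 0.5.

>>> {"method": "creep_tool", "body": {
  "moves": [
    {"x": -0.12, "y": 0.04, "z": 0.6, "jaw": 0},
    {"z": 0.5, "jaw": 0},
    {"y": -0.02, "z": 0.16, "jaw": 0},
    {"y": -0.02, "z": 0.16, "jaw": 0},
    {"y": -0.02, "z": 0.16, "jaw": 0},
    {"z": 0.1, "jaw": 0},
    {"jaw": 0}
  ]
}}

```text
time_s: 4.9
ee_pos: [0.4781, -0.0325, 0.1994]
tool_rot: [1.964, 2.279, 0.22]
wrist_force: [-0.0, -0.5, 0.5]
finger_gap: -0.0
grip_force: 0.0
```

```bash
python3 -c "
from h import *
go(.0,.193,.017)"
```

```text
t 4.9 pos [ 0.4781 -0.0325  0.1994] target [ 0.4796 -0.0312  0.1802] F [-0.  -0.5  0.5] gap -0.0003284081358144201 grip 0.0
d now axes [ 0.001  -0.002   0.0192] turn [-0.001 -0.003  0.01 ] d target axes [ 0.0011 -0.002   0.0192]
```

```bash
python3 - <<'E'
from h import *
p=env.snapshot("scene");q=env.snapshot("top")
cv2.imwrite("pics/p1.png",np.hstack([cv2.resize(i["pixels"][100:260,130:350,::-1],None,fx=1.8,fy=1.8,interpolation=2) for i in(p,q)]))
E
```

```text
(no output)
```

View pics/p1.png

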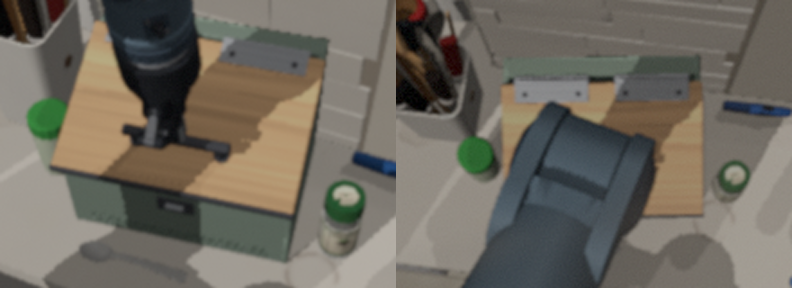

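The lid has come down and the closed fingertips sit on the bar near its middle (crop ≈(168,140) left). Pressing on in small steps.

To row units: 0.006 m is 0.12, 0.004 m is 0.08.

>>> {"method": "creep_tool", "body": {
  "moves": [
    {"z": 0.12, "jaw": 0},
    {"z": 0.08, "jaw": 0},
    {"z": 0.04, "jaw": 0},
    {"jaw": 0}
  ]
}}

```text
time_s: 5.4
ee_pos: [0.4809, -0.0326, 0.1882]
tool_rot: [1.964, 2.277, 0.22]
wrist_force: [1.1, -0.8, 1.0]
finger_gap: -0.005
grip_force: 0.8
```

>>> {"method": "creep_tool", "body": {
  "moves": [
    {"z": 0.06, "jaw": 0},
    {"z": 0.04, "jaw": 0},
    {"jaw": 0}
  ]
}}

```text
time_s: 5.7
ee_pos: [0.4809, -0.0319, 0.1822]
tool_rot: [1.965, 2.28, 0.22]
wrist_force: [-0.0, -0.1, -0.4]
finger_gap: -0.004
grip_force: 0.0
```

```bash
python3 -c "
from h import *
go(.0,.193,.017)"
```

```text
t 5.7 pos [ 0.4809 -0.0319  0.1822] target [ 0.4796 -0.0312  0.1802] F [-0.  -0.1 -0.4] gap -0.003986736364366516 grip 0.0
d now axes [ 0.0009 -0.0016  0.0017] turn [-0.002 -0.003  0.009] d target axes [ 0.0009 -0.0016  0.0017]
```

>>> {"method": "creep_tool", "body": {
  "moves": [
    {"y": -0.03, "z": 0.04, "jaw": 0},
    {"jaw": 0}
  ]
}}

```text
time_s: 5.9
ee_pos: [0.481, -0.0321, 0.1814]
tool_rot: [1.963, 2.278, 0.223]
wrist_force: [-1.1, 0.0, 3.6]
finger_gap: -0.001
grip_force: 2.0
```

>>> {"method": "creep_tool", "body": {
  "moves": [
    {"z": 0.04, "jaw": 0},
    {"jaw": 0}
  ]
}}

```text
time_s: 6.1
ee_pos: [0.4813, -0.0321, 0.1809]
tool_rot: [1.963, 2.277, 0.223]
wrist_force: [-8.4, 1.1, 16.1]
finger_gap: -0.002
grip_force: 8.6
```

>>> {"method": "creep_tool", "body": {
  "moves": [
    {"z": 0.04, "jaw": 0},
    {"jaw": 0}
  ]
}}

```text
time_s: 6.3
ee_pos: [0.4816, -0.032, 0.1805]
tool_rot: [1.962, 2.276, 0.223]
wrist_force: [-15.1, 2.9, 29.1]
finger_gap: -0.0
grip_force: 15.7
```

```bash
python3 - <<'E'
from h import *
go(.0,.193,.017)
p=env.snapshot("scene");q=env.snapshot("top")
cv2.imwrite("pics/p2.png",np.hstack([cv2.resize(i["pixels"][100:260,130:350,::-1],None,fx=1.8,fy=1.8,interpolation=2) for i in(p,q)]))
E
```

```text
t 6.3 pos [ 0.4816 -0.032   0.1805] target [ 0.4796 -0.0312  0.1802] F [-15.1   2.9  29.1] gap -0.0002435063832096533 grip 15.713805940467864
d now axes [ 0.0011 -0.0019 -0.0001] turn [ 0.003 -0.001  0.01 ] d target axes [ 0.0011 -0.0019 -0.0001]
```

View pics/p2.png

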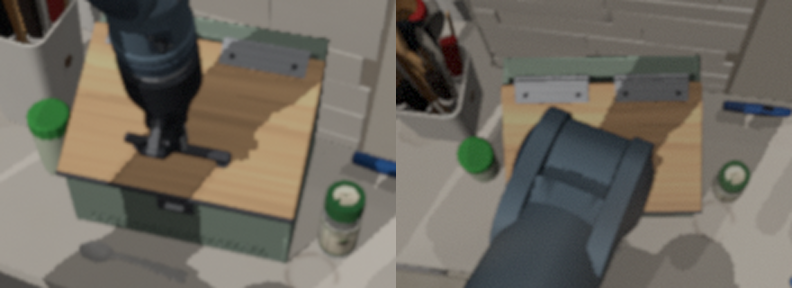

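Lid appears flush with the bin; 33 N at the predicted shut height means the stop. Back off, open, and turn square to the lid.

To row units: -0.03 m is -0.6, -0.01 m is -0.2.

>>> {"method": "creep_tool", "body": {
  "moves": [
    {"z": -0.2, "jaw": 0},
    {"z": -0.6, "jaw": 0},
    {"z": -0.6, "jaw": 1},
    {"jaw": 1},
    {"jaw": 1},
    {"jaw": 1}
  ]
}}

```text
time_s: 7.0
ee_pos: [0.4672, -0.034, 0.2443]
tool_rot: [1.966, 2.28, 0.219]
wrist_force: [-0.2, 0.1, -0.7]
finger_gap: 0.678
grip_force: 0.0
```

```bash
python3 - <<'E'
from h import *
go(.0,.471,.06)
ps=[env.snapshot(n) for n in("scene","top")];uv=[]
for p in ps:
    m=env.mark_of("lid_handle",p);print([(round(a["conf"],2),np.round(np.array(a["position"])*[512,384],1)) for a in m[:2]], "pred",proj(p,bar(0)))
    uv.append(np.array(m[0]["position"])*[512,384] if m else [0,0])
print(tri(ps,uv).x,bar(0))
E
```

```text
t 7.0 pos [ 0.4672 -0.034   0.2443] target [ 0.4559 -0.0345  0.217 ] F [-0.2  0.1 -0.7] gap 0.6777898204836569 grip 0.0
d now axes [ 0.0011 -0.0162  0.0246] turn [-0.281 -0.004  0.009] d target axes [ 0.001  -0.0224  0.0192]
[(0.9, array([226.4, 181.8]))] pred [227.97587554 181.38429037]
[] pred [244.8151767  202.59703416]
[ 539653.74983244  472964.38615801 -804059.12875969] [ 0.48283236 -0.03077495  0.16355127]
```

To row units: -0.02 m is -0.4, -0.008 m is -0.16, -0.14 rad / 4 = -0.035.

>>> {"method": "creep_tool", "body": {
  "moves": [
    {"rx": -0.035, "y": -0.16, "z": -0.4, "jaw": 0.6},
    {"rx": -0.035, "y": -0.2, "z": 0.2, "jaw": 0.6},
    {"jaw": 0.6},
    {"jaw": 0.6}
  ]
}}

```text
time_s: 7.6
ee_pos: [0.4457, -0.0355, 0.2466]
tool_rot: [1.83, 2.118, 0.504]
wrist_force: [0.9, -0.3, 1.6]
finger_gap: 0.599
grip_force: 0.0
```

```bash
python3 - <<'E'
from h import *
go(.0,.471,-.006)
p=env.snapshot("scene");q=env.snapshot("top")
cv2.imwrite("pics/p3.png",np.hstack([cv2.resize(i["pixels"][100:260,130:350,::-1],None,fx=1.8,fy=1.8,interpolation=2) for i in(p,q)]))
E
```

```text
t 7.6 pos [ 0.4457 -0.0355  0.2466] target [ 0.4855 -0.0304  0.1582] F [ 0.9 -0.3  1.6] gap 0.5990962242629146 grip 0.0
d now axes [-0.0012 -0.0036  0.097 ] turn [-0.007 -0.008  0.005] d target axes [-0.0004 -0.0043  0.097 ]
```

View pics/p3.png

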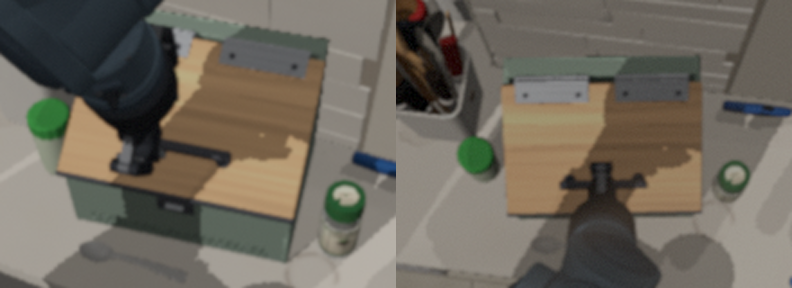

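The lid is flush and shut. In the top view the open gripper is centred across the bar (crop ≈(600,182)) between the posts. Advancing, then closing.

To row units: 0.04 m is 0.8, 0.035 m is 0.7.

>>> {"method": "creep_tool", "body": {
  "moves": [
    {"y": -0.08, "z": 0.8, "jaw": 0.6},
    {"z": 0.7, "jaw": 0.6},
    {"z": 0.3, "jaw": 0.6},
    {"z": 0.12, "jaw": 0.6},
    {"jaw": 0.6}
  ]
}}

```text
time_s: 8.2
ee_pos: [0.4928, -0.0314, 0.1654]
tool_rot: [1.819, 2.112, 0.51]
wrist_force: [-0.3, -0.1, 0.5]
finger_gap: 0.598
grip_force: 0.0
```

```bash
python3 -c "
from h import *
go(.0,.471,-.006)"
```

```text
t 8.2 pos [ 0.4928 -0.0314  0.1654] target [ 0.4855 -0.0304  0.1582] F [-0.3 -0.1  0.5] gap 0.597718558176609 grip 0.0
d now axes [ 0.0021 -0.0096  0.0031] turn [ 0.003 -0.004  0.01 ] d target axes [ 0.002  -0.0096  0.0032]
```

To row units: -0.009 m is -0.18, 0.002 m is 0.04.

>>> {"method": "creep_tool", "body": {
  "moves": [
    {"x": 0.04, "y": -0.18, "z": 0.04, "jaw": 0.6},
    {"jaw": 0.6},
    {"jaw": 0.6}
  ]
}}

```text
time_s: 8.5
ee_pos: [0.4824, -0.0301, 0.1584]
tool_rot: [1.821, 2.111, 0.509]
wrist_force: [-0.6, 0.0, -0.1]
finger_gap: 0.603
grip_force: 0.0
```

```bash
python3 -c "
from h import *
go(.0,.471,-.006)"
```

```text
t 8.5 pos [ 0.4824 -0.0301  0.1584] target [ 0.4855 -0.0304  0.1582] F [-0.6  0.  -0.1] gap 0.6026226607458541 grip 0.0
d now axes [-0.0008  0.0026  0.0015] turn [ 0.002 -0.004  0.008] d target axes [-0.0008  0.0026  0.0015]
```

To row units: 0.001 m is 0.02.

>>> {"method": "creep_tool", "body": {
  "moves": [
    {"y": 0.02, "z": 0.02, "jaw": 0},
    {"jaw": 0},
    {"jaw": 0},
    {"jaw": 0},
    {"jaw": 0}
  ]
}}

```text
time_s: 9.0
ee_pos: [0.4859, -0.0296, 0.159]
tool_rot: [1.818, 2.11, 0.513]
wrist_force: [4.5, 2.4, 0.4]
finger_gap: 0.127
grip_force: 59.2
```

```bash
python3 -c "
from h import *
go(.0,.471,-.006)"
```

```text
t 9.0 pos [ 0.4859 -0.0296  0.159 ] target [ 0.4855 -0.0304  0.1582] F [4.5 2.4 0.4] gap 0.12748133284550175 grip 59.18933808803558
d now axes [-0.0007 -0.0008  0.0005] turn [ 0.006 -0.005  0.009] d target axes [-0.0007 -0.0008  0.0005]
```

To row units: -0.002 m is -0.04.

>>> {"method": "creep_tool", "body": {
  "moves": [
    {"z": -0.04, "jaw": 0},
    {"jaw": 0}
  ]
}}

```text
time_s: 9.2
ee_pos: [0.4855, -0.0297, 0.1607]
tool_rot: [1.817, 2.11, 0.514]
wrist_force: [11.8, 2.7, -6.7]
finger_gap: 0.123
grip_force: 60.3
```

>>> {"method": "creep_tool", "body": {
  "moves": [
    {"z": -0.02, "jaw": 0},
    {"jaw": 0}
  ]
}}

```text
time_s: 9.4
ee_pos: [0.4853, -0.0297, 0.1609]
tool_rot: [1.817, 2.111, 0.514]
wrist_force: [20.1, 2.8, -16.0]
finger_gap: 0.12
grip_force: 59.6
```

>>> {"method": "creep_tool", "body": {
  "moves": [
    {"z": -0.02, "jaw": 0},
    {"jaw": 0}
  ]
}}

```text
time_s: 9.6
ee_pos: [0.4852, -0.0297, 0.1612]
tool_rot: [1.817, 2.111, 0.515]
wrist_force: [28.5, 3.1, -25.7]
finger_gap: 0.123
grip_force: 59.6
```

```bash
python3 -c "
from h import *
go(.0,.471,-.006)"
```

```text
t 9.6 pos [ 0.4852 -0.0297  0.1612] target [ 0.4855 -0.0304  0.1582] F [ 28.5   3.1 -25.7] gap 0.12267906854578516 grip 59.575016740254796
d now axes [-0.0007 -0.0012  0.0027] turn [ 0.006 -0.006  0.01 ] d target axes [-0.0007 -0.0012  0.0028]
```

The lid lifted about 2 mm, then stopped dead with ~35 N along the lid normal, so the catch holds. Slacken, release, retreat.

To row units: -0.04 m is -0.8, -0.03 m is -0.6.

>>> {"method": "creep_tool", "body": {
  "moves": [
    {"z": 0.04, "jaw": 0},
    {"z": 0.04, "jaw": 0},
    {"jaw": 0},
    {"jaw": 0.6},
    {"jaw": 0.6},
    {"jaw": 0.6},
    {"jaw": 0.6},
    {"z": -0.2, "jaw": 0.6},
    {"z": -0.6, "jaw": 0.6},
    {"z": -0.8, "jaw": 0.6},
    {"z": -0.8, "jaw": 0.6},
    {"jaw": 0.6},
    {"jaw": 0.6}
  ]
}}

```text
time_s: 10.9
ee_pos: [0.4302, -0.0383, 0.2652]
tool_rot: [1.82, 2.11, 0.509]
wrist_force: [-0.1, 0.7, -0.6]
finger_gap: 0.596
grip_force: 0.0
```

```bash
python3 - <<'E'
from h import *
go(.0,.471,-.006)
p=env.snapshot("scene");q=env.snapshot("top")
for i in(p,q):
  for t in("green_tub","spice_jar","teaspoon","lid_handle"):
    m=env.mark_of(t,i);print(t,[np.round(np.array(a["position"])*[512,384],1) for a in m[:1]])
  print(proj(i,bar(0)))
cv2.imwrite("pics/p4.png",np.hstack([cv2.resize(i["pixels"][100:260,130:350,::-1],None,fx=1.8,fy=1.8,interpolation=2) for i in(p,q)]))
E
```

```text
t 10.9 pos [ 0.4302 -0.0383  0.2652] target [ 0.4855 -0.0304  0.1582] F [-0.1  0.7 -0.6] gap 0.5962106649436986 grip 0.0
d now axes [-0.0002  0.0009  0.1207] turn [ 0.003 -0.003  0.009] d target axes [0.0002 0.0013 0.1207]
green_tub [array([165.5, 190.6])]
spice_jar [array([316.3, 237.2])]
teaspoon [array([203.9, 244.8])]
lid_handle [array([225. , 184.8])]
[227.97587554 181.38429037]
green_tub [array([174.9, 192.1])]
spice_jar [array([312.7, 205.8])]
teaspoon [array([229.2, 236.2])]
lid_handle []
[244.8151767  202.59703416]
```

View pics/p4.png

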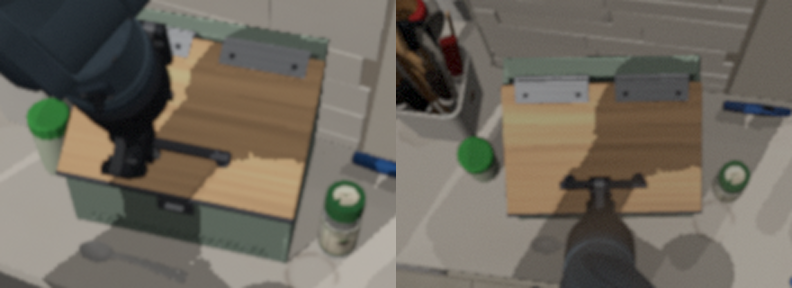

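The lid lies shut, the handle is released (gripper well clear of it), and the tub, jar and spoon are where they stood.

```bash
python3 -c "
from h import *
print(env.close_job())"
```

```text
the job is handed in; nothing more can be done
None
```

The lid is shut and caught, the catch held a tug of about 35 N on the handle, and the tub, spice jar and teaspoon did not visibly move; the job was handed in at about 11 s of the 54 s allowed, but no verdict was returned.

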